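# Shut and latch the sealed key cabinet

## Robot

A 6-joint arm with a two-finger parallel gripper is mounted at the origin on the work surface. World frame = base frame: x ahead of the robot, y to its left, z up, the work surface at z = 0. Lengths are in m, angles in rad, forces in N, time in s.
With the tool pointing down it reaches from about 0.35 to 1 m from the base axis. Payload 7.1 kg.
Tool frame: the origin (TCP) lies midway between the tips of the shut fingers; the grasp point (between the pads) lies 19 mm behind it (env.grasp_offset is the z of the grasp point in the tool frame, in m); z points along the fingers, y is the line along which they close (so a half turn about z gives the same grasp; the last joint's range is limited). The gripper opens to 85 mm and grips with 20 to 120 N. Pads are 22 mm wide; open, the fingers measure 114 mm over their backs; the gripper's body (76 mm by 85 mm) begins 54 mm behind the grasp point. The pads swing forward as they close: fully open they stand 13 mm farther back than shut.
Start: joints at [1.214, 0.423, 1.63, -0, 1.089, -0.019], TCP at [0.207, 0.59, 0.231] pointing down, gripper open.
Joint ranges: [-3, 3], [-0.9, 2.11], [0.09, 2.58], [-1.31, 4.45], [0.11, 2.69], [-2.54, 2.54]. Speed limits (rad/s): [2.39, 2.39, 3.01, 3.14, 3.14, 3.14].

## Interface

Orientations are given as a rotation vector (axis times angle).
In Python, from plant import env gives the robot as it stands.
- The arm moves only by the shell command python3 -m inch 'ROWS' [FORCE]. ROWS is JSON, a list of rows, each a list of 3 entries, a list of its own where there are three numbers: the finger opening in cm, from 0 to 8.54, then the shift along the world's x, y, z in cm, then the turn about the world's z in rad. In form: [[fingers, [tx, ty, tz], roll], ...]. A call has exactly 8 rows; each row shifts and turns the commanded pose from where the row before left it; what a row does not reach is not made up. A row lasts 1/8 s, in which the tool goes at most 62.5 mm and 10.7 degrees, less where a joint would pass 70% of its speed; a pose out of reach is approached as far as the arm can. A call is refused whole if a number of a shift passes 6.25 or a number of a turn 0.188, either way. A call with a gripper value outside its range is refused whole. The fingers move at their own pace and stop on an object; FORCE is the grip in N (left out, the last holds). Time passes only in rows, so rows that do not move let the fingers close, or fill a call up. It gives the time, the measured TCP pose, the force, the opening and the grip force at its end, in the units of the state.
- env.get_state(): the state, without advancing time (a new reading comes with each control period).
- env.capture(name): name is "side" or "top"; returns a dict with "pixels" (400x640x3 uint8, blue, green, red), "z_map" (400x640 float32, m along the optical axis (not along the pixel's ray), 0 where there is no reading), "fx", "fy", "cx", "cy" (pixels), "view" (4x4, takes a point from world to camera coordinates). Camera axes: x right, y up, looking along -z (the intrinsics and any distortion apply to the point x, -y, -z); pixel columns grow to the right and rows downward; lengths in m; the calibration is good to about 2 mm. A picture is of the moment at which its call begins.
- env.job_done(): hands the job in; it is judged then, once.
The state is a dict: "clock": time; "joint_positions": joint angles; "qd": joint speeds; "effort": joint torques, N m; "tcp_pos": TCP position; "tool_rot": TCP orientation; "wrist_force": force on the tool from outside, world axes, zero at the start; "wrist_torque": the same for the moment, N m; "grip_width": opening from 0.0 (shut) to 1.0 (fully open); "gripper_force": force on a finger pad.
Only numpy, scipy, OpenCV 4.12 (cv2) and the standard library are available. Lean on these libraries where they do the work, as an engineer would, in place of code of your own. Each camera call takes 0.05 s, during which the arm holds its last target. There are 200 camera calls.

## Task

Shut this steel key cabinet that lies on its back: lower its blue door gently onto the rubber seal, press it down by the wing knob just hard enough for the hidden cam tongue to clear the frame edge, and turn the knob clockwise, fully home, so that the tongue catches behind the frame and keeps the door shut. Go by feel and never force the tongue or crush the seal: no more than 22 N may ever bear between door and cabinet. Leave the tools and locks on the bench alone, and let go when it is latched.

Things in the scene. Friction and masses are not known exactly. Their poses are not given: they have to be found in the camera images.
- cabinet: Grey steel key cabinet lying on its back, fixed to the bench, open side up: case 240 (x) x 205 (y) x 85 mm high. Origin at the centre of its underside; x runs along the hinge, which is on the +y side; the door's free edge is on the -y side.
- frame_edge (a point): Middle of the inner edge of the free side's steel lip, which the tongue goes under; drawn height of its underside 76 mm. A rubber seal sits on top of the lip. Lip and seal together truly stand up to 4 mm higher or lower than this point, different each start and not reported. The door meets the seal at 0.028 to 0.07 rad of its joint; the seal yields about 3.3 N per mm (22 N is the limit).
- door (a joint): Door angle about the hinge, rad: 0 is metal to metal, growing as the free edge rises; starts 0.55 to 0.95. The hinge is spring-balanced and damped: the door (0.4 kg with its knob) stays at any angle it is left at and takes only a few N to move slowly. Latched it rests between 0.013 and 0.058.
- door_hinge (a point): Middle of the hinge line, 85 mm above the bench, 102.5 mm from the cabinet's centre. The blue door is a flat pan 250 mm along the hinge, reaching 211 mm from it; its outer face (upper when shut) lies 5 mm above the hinge line in the door's own frame.
- knob (a joint): Wing knob angle, rad, growing clockwise seen from above. 0: wing and tongue along the cabinet's +x; 1.57 is the firm stop: wing across to the free edge, tongue in a notch behind the lip, into which it drops past about 1.4. Starts 0 to 0.25. Needs about 0.06 Nm unloaded and stays where left; the latched door stays down by itself; ease off the push before letting go, without pulling up.
- knob_top (a point): Middle of the top of the black wing, on the knob's axis, which stands square on the door, 160 mm from the hinge line, midway along it. x points along the wing (white mark) and the tongue. Wing 46 mm long, 10 mm thick, 25 mm high above a flange 48 mm across that turns with it; the point is 30 mm above the door's outer face, about 0.12 m above the bench when shut.
- tongue_tip (a point): Tip of the hidden cam tongue under the door: 34 mm long from the knob's axis, 10 mm wide, 2.5 mm thick. It meets the lip's edge at a knob angle of about 0.5 and jams there unless the door is pressed down by then. It clears at a steady straight-down push on the knob of about 18 to 22 N (the door gives 1 mm per 5 N there); 26 N on the knob is too much.
- screwdriver: Bystander: yellow-handled screwdriver 190 mm long, lying beside the cabinet; origin under its middle, x along it.
- euro_cylinder: Bystander: brass lock cylinder 65 x 17 x 31 mm, lying just off the cabinet's free edge; origin under its centre.
- padlock: Bystander: brass padlock 46 x 50 x 22 mm lying flat, steel shackle; origin under its body's centre.
- lock_case: Bystander: steel mortice lock case 165 x 85 x 16 mm with a 235 mm brass face plate; origin under its centre.
- key_bunch: Bystander: ring with four keys, about 130 mm across, 5 mm high; origin at the ring's centre on the bench.
- file: Bystander: flat file with a wooden handle, 290 mm long; origin on the bench near its middle, x along it.
- card_box: Bystander: flat red card box 110 x 85 x 28 mm; origin under its centre.

How it is judged:
By the outcome, as a careful person would: the job done as asked, in the order asked, and still so for the second after the job is handed in, with the robot touching nothing.
It also fails if it takes over 72 s, if anything falls off the work surface, if the arm or the gripper's body presses on something with over 40 N, if the wrist force passes 120 N, or if a joint passes its speed limit or range.

## Working session

There is one attempt and no reset: what is moved stays moved. The work goes in short steps, Python scripts to look and compute and a shell command to move; the robot and the scene stay as the last step left them, time stands still between calls to the robot, and variables do not carry over. Pictures are saved under pics/ and viewed, at most 10 in all, crops included, and the job is handed in when it is done.

```bash
mkdir -p pics; ls
cat > h.py <<'E'
import numpy as np, cv2
from plant import env
def cap(n):
    c=env.capture(n); return c
def world(c,u,v,z=None):
    # point(s) from depth map at pixel
    d=c["z_map"][v,u]
    x=(u-c["cx"])/c["fx"]*d; y=-(v-c["cy"])/c["fy"]*d
    P=np.stack([x,y,-d,np.ones_like(d)],-1)
    return (P@np.linalg.inv(c["view"]).T)[...,:3]
E
python3 - <<'E'
from h import *
s=env.get_state(); print({k:np.round(v,3) for k,v in s.items()})
for n in("top","side"):
    c=cap(n); cv2.imwrite(f"pics/{n}0.png",c["pixels"]); print(n,c["fx"],c["cx"],c["cy"],[k for k in c], np.round(np.linalg.inv(c["view"]),3))
E
```

```text
pics
{'clock': np.float64(0.0), 'joint_positions': array([ 1.214,  0.424,  1.631, -0.   ,  1.089, -0.019]), 'qd': array([-0.002, -0.001, -0.002, -0.   , -0.   ,  0.001]), 'effort': array([-1.0000e-03, -5.5738e+01, -2.8175e+01,  0.0000e+00,  7.0000e-03,
        0.0000e+00]), 'tcp_pos': array([0.207, 0.589, 0.231]), 'tool_rot': array([-5.280e-01, -3.097e+00,  2.000e-03]), 'wrist_force': array([0.435, 0.116, 0.878]), 'wrist_torque': array([ 0.002, -0.003, -0.034]), 'gripper_force': np.float64(0.0), 'grip_width': np.float64(1.002)}
top 416.09472333672727 324.0943215773812 197.17084421953987 ['pixels', 'z_map', 'fx', 'fy', 'cx', 'cy', 'view'] [[-0.013  0.993 -0.114  0.373]
 [-1.    -0.011  0.018 -0.021]
 [ 0.017  0.114  0.993  1.417]
 [ 0.     0.     0.     1.   ]]
side 389.0212776463766 317.3970980887045 199.81270978368082 ['pixels', 'z_map', 'fx', 'fy', 'cx', 'cy', 'view'] [[ 0.968  0.149 -0.202  0.276]
 [-0.25   0.64  -0.727 -0.827]
 [ 0.021  0.754  0.657  0.824]
 [ 0.     0.     0.     1.   ]]
```

View pics/top0.png

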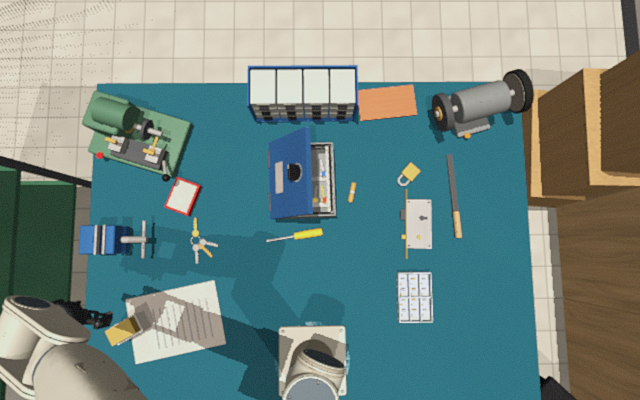

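View pics/side0.png

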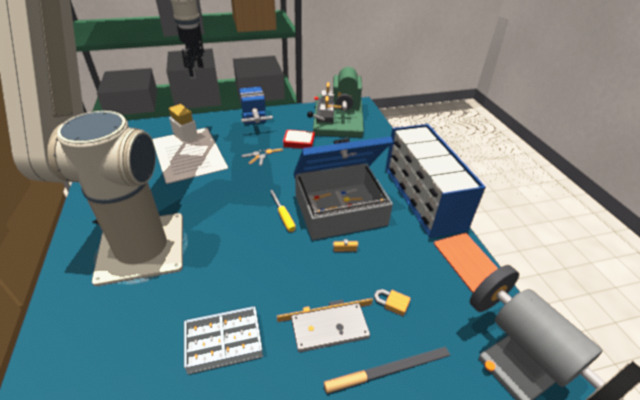

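The top view shows the blue door at about (270–312, 130–218), the knob at about (294, 172), and the open case to the right out to column 335. The cylinder is at (352, 191) and the screwdriver at (295, 236). The side view shows the same cabinet around (342, 190).

Run:
```python
from h import *
c=cap("top"); im=c["pixels"]; hsv=cv2.cvtColor(im,cv2.COLOR_BGR2HSV)
v,u=np.mgrid[0:400,0:640]; W=world(c,u,v)
roi=(u>262)&(u<340)&(v>122)&(v<225)
blue=roi&(hsv[...,0]>104)&(hsv[...,0]<125)&(hsv[...,1]>140)&(W[...,2]>.06)
blue=cv2.erode(blue.astype(np.uint8),np.ones((3,3)))>0
P=W[blue]; 
for i in range(4):
    m=P.mean(0); n=np.linalg.svd(P-m,full_matrices=False)[2][2]; n*=np.sign(n[2]); r=(P-m)@n; P=P[abs(r)<max(.003,2.5*r.std()) ]
print(len(P),"plane",m,n,r.std(),"tilt",np.arccos(n[2]),"yaw(horizontal normal dir)",np.arctan2(n[1],n[0]))
# rectangle of door face in image -> ray onto plane
bm=(roi&(hsv[...,0]>104)&(hsv[...,0]<125)&(hsv[...,1]>140)&(abs((W-m)@n)<.008)).astype(np.uint8)
cn=max(cv2.findContours(bm,0,2)[0],key=cv2.contourArea)
ax=np.cross(n,[0,0,1]); ax/=np.linalg.norm(ax); ax*=np.sign(ax[0]); dn=np.cross(n,ax)  # along hinge; in plane up/down
def onplane(px,m,n):
    px=np.atleast_2d(px).astype(float); d=np.c_[(px[:,0]-c["cx"])/c["fx"],-(px[:,1]-c["cy"])/c["fy"],-np.ones(len(px))]
    T=np.linalg.inv(c["view"]); d=d@T[:3,:3].T; o=T[:3,3]; return o+d*(((m-o)@n)/(d@n))[:,None]
Q=onplane(cn[:,0],m,n); B=np.c_[(Q-m)@ax,(Q-m)@dn].astype(np.float32)
R=cv2.minAreaRect(B); print("rect",R,"ax",ax,"dn",dn)
for b in cv2.boxPoints(R): print(np.round(m+b[0]*ax+b[1]*dn,4))
# black knob
k=roi&(hsv[...,2]<60)&(((W-m)@n)>.006)&(W[...,2]>.1); K=W[k]; h=(K-m)@n
print("knob n",k.sum(),"uv",u[k].mean(),v[k].mean(),"height q",np.quantile(h,[0,.25,.5,.75,.95,1]))
t=K[h>.022]; print("top pts",len(t),t.mean(0) if len(t) else 0)
# case rim
g=roi&(hsv[...,1]<60)&(abs(W[...,2]-.085)<.012)&(u>300)
print("rim",g.sum()); G=W[g]
if len(G): print(G.min(0),G.max(0)); rr=cv2.minAreaRect(G[:,:2].astype(np.float32)); print(rr, cv2.boxPoints(rr))
cr=cv2.resize(im[115:255,250:390],None,fx=4,fy=4,interpolation=cv2.INTER_CUBIC); cv2.imwrite("pics/crop1.png",cr)
```

```text
2132 plane [0.57961278 0.05534907 0.1897377 ] [-0.01755658  0.80853885  0.58818083] 0.0013915445497068842 tilt 0.9419887432512496 yaw(horizontal normal dir) 1.5925068783721037
rect ((0.0040831416845321655, 0.014167271554470062), (0.24929781258106232, 0.22305063903331757), 0.35498902201652527) ax [ 0.99976434  0.02170885 -0.        ] dn [-0.01276873  0.58804222 -0.80872944]
[0.4568 0.1262 0.0887]
[ 0.461  -0.005   0.2691]
[0.7102 0.0014 0.2678]
[0.706  0.1325 0.0875]
knob n 128 uv 292.59375 172.328125 height q [0.00605382 0.01174637 0.01910622 0.02521383 0.02946749 0.66387336]
top pts 52 [0.5787171  0.05382609 0.25749779]
rim 697
[ 0.46536232 -0.08036901  0.07320708] [0.70570135 0.02977851 0.09686047]
((0.5851624011993408, -0.027469679713249207), (0.1093144491314888, 0.2410307228565216), 88.75846862792969) [[ 0.46349108 -0.07950285]
 [ 0.7044652  -0.08472529]
 [ 0.7068337   0.02456349]
 [ 0.4658596   0.02978593]]
```

View pics/crop1.png

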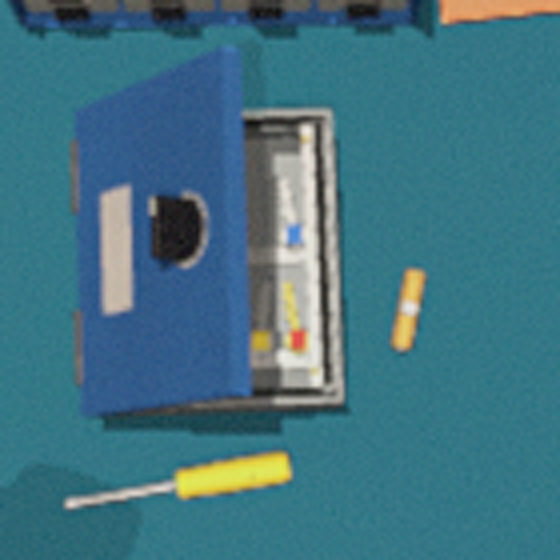

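Door angle is about 0.94, hinge middle about (0.582, 0.125, 0.085) and yaw about 0.022. The case's free edge comes out at y ≈ -0.080 against -0.0805 measured, so the sizes agree. I'll shut the fingers and go behind the door at x ≈ 0.51, clear of the knob.

```bash
python3 -m inch '[[0,[1.5,-2.5,1.0],0.016],[0,[1.9,-3,1.0],0.016],[0,[1.9,-3,1.0],0.016],[0,[1.9,-3,1.0],0.016],[0,[1.9,-3,1.0],0.016],[0,[1.9,-3,1.0],0.016],[0,[1.9,-3,1.0],0.016],[0,[1.9,-3,0.5],0.016]]' 30; python3 -m inch '[[0,[1.9,-3,0],0.016],[0,[1.9,-3,0],0.016],[0,[1.9,-3,0],0.016],[0,[1.9,-3,0],0.016],[0,[1.9,-3,0],0.016],[0,[1.9,-3,0],0.016],[0,[1.9,-3,0],0.016],[0,[2.0,-3,0],0.016]]'
python3 - <<'E'
import numpy as np
yh,r=.1254,.19
for a in [.94,.8,.7,.6,.5,.4,.3,.2,.15,.1,.07,.05,.03]:
    print(a, np.round([yh-r*np.cos(a)+.005*np.sin(a)+.0145, .085+r*np.sin(a)+.005*np.cos(a)],4))
E
```

```text
clock: 1.15
tcp_pos: [0.3557, 0.3537, 0.3068]
tool_rot: [0.328, 3.124, 0.001]
wrist_force: [-0.1, 0.0, 0.1]
grip_width: 0.002
gripper_force: 0.0
clock: 2.15
tcp_pos: [0.5085, 0.1136, 0.3062]
tool_rot: [-0.128, -3.139, 0.0]
wrist_force: [0.8, 0.5, -0.2]
grip_width: 0.006
gripper_force: 0.0
0.94 [0.0319 0.2414]
0.8 [0.0111 0.2248]
0.7 [-0.0022  0.2112]
0.6 [-0.0141  0.1964]
0.5 [-0.0244  0.1805]
0.4 [-0.0332  0.1636]
0.3 [-0.0401  0.1459]
0.2 [-0.0453  0.1276]
0.15 [-0.0472  0.1183]
0.1 [-0.0487  0.1089]
0.07 [-0.0493  0.1033]
0.05 [-0.0496  0.0995]
0.03 [-0.0499  0.0957]
```

```bash
python3 -m inch '[[0,[0,-1,-1.5],0],[0,[0,-1.5,-1.5],0],[0,[0,-1.5,-1.5],0],[0,[0,-1.0,-1.0],0],[0,[0,-1.0,-0.5],0],[0,[0,-0.6,-0.2],0],[0,[0,-0.5,-0.1],0],[0,[0,-0.4,-0.1],0]]'; python3 -m inch '[[0,[0,-0.3,-0.2],0],[0,[0,-0.3,-0.2],0],[0,[0,-0.3,-0.2],0],[0,[0,-0.3,-0.2],0],[0,[0,-0.3,-0.25],0],[0,[0,-0.3,-0.25],0],[0,[0,-0.3,-0.25],0],[0,[0,-0.3,-0.25],0]]'
```

```text
clock: 3.15
tcp_pos: [0.5084, 0.0395, 0.2426]
tool_rot: [0.128, 3.138, 0.0]
wrist_force: [0.4, -0.4, 0.1]
grip_width: -0.002
gripper_force: 0.0
clock: 4.15
tcp_pos: [0.5083, 0.0154, 0.2242]
tool_rot: [0.128, 3.139, -0.0]
wrist_force: [0.6, -0.6, 2.0]
grip_width: 0.001
gripper_force: 0.8
```

```bash
python3 -m inch '[[0,[0,-0.4,-0.3],0],[0,[0,-0.4,-0.3],0],[0,[0,-0.4,-0.35],0],[0,[0,-0.4,-0.35],0],[0,[0,-0.35,-0.35],0],[0,[0,-0.35,-0.35],0],[0,[0,-0.35,-0.4],0],[0,[0,-0.3,-0.4],0]]'; python3 -m inch '[[0,[0,-0.3,-0.4],0],[0,[0,-0.25,-0.4],0],[0,[0,-0.25,-0.4],0],[0,[0,-0.25,-0.4],0],[0,[0,-0.25,-0.4],0],[0,[0,-0.2,-0.4],0],[0,[0,-0.2,-0.45],0],[0,[0,-0.2,-0.45],0]]'
```

```text
clock: 5.15
tcp_pos: [0.5081, -0.0141, 0.196]
tool_rot: [-0.128, -3.139, 0.0]
wrist_force: [-0.6, 1.6, 0.6]
grip_width: -0.002
gripper_force: 0.8
clock: 6.15
tcp_pos: [0.508, -0.033, 0.163]
tool_rot: [-0.128, -3.139, 0.0]
wrist_force: [1.1, 0.6, 2.1]
grip_width: 0.003
gripper_force: 0.8
```

```bash
python3 -m inch '[[0,[0,-0.2,-0.45],0],[0,[0,-0.15,-0.45],0],[0,[0,-0.15,-0.45],0],[0,[0,-0.15,-0.45],0],[0,[0,-0.15,-0.4],0],[0,[0,-0.1,-0.4],0],[0,[0,-0.1,-0.35],0],[0,[0,-0.1,-0.3],0]]'; python3 -m inch '[[0,[0,-0.1,-0.25],0],[0,[0,-0.1,-0.25],0],[0,[0,-0.05,-0.2],0],[0,[0,0,-0.2],0],[0,[0,0,-0.2],0],[0,[0,0,-0.2],0],[0,[0,0,-0.15],0],[0,[0,0,-0.1],0]]'
cat > look.py <<'E'
from h import *
import sys
c=cap("top"); im=c["pixels"]; hsv=cv2.cvtColor(im,cv2.COLOR_BGR2HSV)
v,u=np.mgrid[0:400,0:640]; W=world(c,u,v)
b=(u>262)&(u<345)&(v>122)&(v<225)&(hsv[...,0]>104)&(hsv[...,0]<125)&(hsv[...,1]>140)&(W[...,2]>.06)
b=cv2.erode(b.astype(np.uint8),np.ones((3,3)))>0; P=W[b]
for i in range(4):
    m=P.mean(0); n=np.linalg.svd(P-m,full_matrices=False)[2][2]; n*=np.sign(n[2]); r=(P-m)@n; P=P[abs(r)<max(.003,2.5*r.std())]
# angle by anchoring plane at hinge: height at free part
print("n",n,"tilt",np.arctan2(n[1],n[2]),"mean",m,len(P))
cv2.imwrite("pics/%s.png"%sys.argv[1],cv2.resize(im[115:245,250:390],None,fx=4,fy=4,interpolation=cv2.INTER_CUBIC))
E
python3 look.py c2
```

```text
clock: 7.15
tcp_pos: [0.5081, -0.0438, 0.1306]
tool_rot: [-0.129, -3.139, -0.0]
wrist_force: [0.2, 0.4, 0.9]
grip_width: 0.001
gripper_force: 0.5
clock: 8.15
tcp_pos: [0.5081, -0.0463, 0.1152]
tool_rot: [-0.128, -3.139, -0.0]
wrist_force: [-0.1, -0.5, -0.0]
grip_width: 0.001
gripper_force: 0.3
n [-0.00241868  0.14086567  0.99002576] tilt 0.14133616718738 mean [0.614452   0.03922529 0.1009335 ] 1953
```

```bash
python3 -m inch '[[0,[0,0,-0.15],0],[0,[0,0,-0.15],0],[0,[0,0,-0.15],0],[0,[0,0,-0.1],0],[0,[0,0,-0.1],0],[0,[0,0,-0.05],0],[0,[0,0,-0.05],0],[0,[0,0,-0.05],0]]'; python3 -m inch '[[0,[0,0,-0.04],0],[0,[0,0,-0.04],0],[0,[0,0,-0.04],0],[0,[0,0,-0.04],0],[0,[0,0,-0.04],0],[0,[0,0,-0.04],0],[0,[0,0,-0.04],0],[0,[0,0,0],0]]'
```

```text
clock: 9.2
tcp_pos: [0.5081, -0.0463, 0.1073]
tool_rot: [0.128, 3.139, -0.0]
wrist_force: [-0.8, 0.2, 0.5]
grip_width: -0.004
gripper_force: 0.3
clock: 10.2
tcp_pos: [0.5081, -0.0463, 0.1045]
tool_rot: [-0.129, -3.139, -0.0]
wrist_force: [-0.3, 0.6, -0.2]
grip_width: 0.004
gripper_force: 0.1
```

```bash
python3 -m inch '[[0,[0,0,-0.04],0],[0,[0,0,-0.04],0],[0,[0,0,-0.04],0],[0,[0,0,-0.04],0],[0,[0,0,-0.04],0],[0,[0,0,-0.04],0],[0,[0,0,0],0],[0,[0,0,0],0]]'
```

```text
clock: 11.2
tcp_pos: [0.508, -0.0463, 0.1021]
tool_rot: [-0.128, -3.139, -0.0]
wrist_force: [-0.4, 0.4, 0.5]
grip_width: -0.001
gripper_force: 0.0
```

```bash
python3 -m inch '[[0,[0,0,-0.04],0],[0,[0,0,-0.04],0],[0,[0,0,-0.04],0],[0,[0,0,-0.04],0],[0,[0,0,-0.04],0],[0,[0,0,0],0],[0,[0,0,0],0],[0,[0,0,0],0]]'; python3 look.py c3
```

```text
clock: 12.2
tcp_pos: [0.5081, -0.0463, 0.1001]
tool_rot: [-0.128, -3.139, -0.0]
wrist_force: [-0.3, -0.6, -0.7]
grip_width: -0.0
gripper_force: 0.0
n [-6.59936666e-04  5.48322380e-02  9.98495363e-01] tilt 0.05485976343741933 mean [0.62015254 0.03274925 0.09394315] 1703
```

```bash
python3 -m inch '[[0,[0,0,-0.04],0],[0,[0,0,-0.04],0],[0,[0,0,-0.04],0],[0,[0,0,-0.04],0],[0,[0,0,-0.04],0],[0,[0,0,0],0],[0,[0,0,0],0],[0,[0,0,0],0]]'
```

```text
clock: 13.25
tcp_pos: [0.5081, -0.0463, 0.0981]
tool_rot: [-0.128, -3.139, -0.0]
wrist_force: [-0.2, -0.8, 0.3]
grip_width: -0.002
gripper_force: 0.0
```

```bash
python3 -m inch '[[0,[0,0,-0.04],0],[0,[0,0,-0.04],0],[0,[0,0,-0.04],0],[0,[0,0,-0.04],0],[0,[0,0,-0.04],0],[0,[0,0,0],0],[0,[0,0,0],0],[0,[0,0,0],0]]'
```

```text
clock: 14.25
tcp_pos: [0.5081, -0.0464, 0.0963]
tool_rot: [0.128, 3.139, -0.0]
wrist_force: [-1.8, -1.2, 4.8]
grip_width: -0.002
gripper_force: 2.6
```

```bash
python3 -m inch '[[0,[0,0,0.5],0],[0,[0,0,2],0],[0,[0,0,3],0],[0,[0,2,2],0],[0,[0,3,0],0],[0,[0,3,0],0],[0,[0,3,0],0],[4.5,[0,1.5,0],0]]'
cat > knob.py <<'E'
from h import *
import sys
c=cap("top"); im=c["pixels"]; hsv=cv2.cvtColor(im,cv2.COLOR_BGR2HSV)
v,u=np.mgrid[0:400,0:640]; W=world(c,u,v)
k=(W[...,0]>.53)&(W[...,0]<.64)&(W[...,1]>-.08)&(W[...,1]<.02)&(W[...,2]>.112)&(W[...,2]<.14)
P=W[k]; t=P[P[:,2]>.118]; m=t.mean(0); r=cv2.minAreaRect(t[:,:2].astype(np.float32))
e=np.linalg.svd(t[:,:2]-m[:2],full_matrices=False)[2][0]
print(len(P),len(t),"mean",m,"zq",np.quantile(P[:,2],[.1,.5,.9]),"rect",r,"dir",np.arctan(e[1]/e[0]))
d=(hsv[...,2]<70)&(W[...,0]>.53)&(W[...,0]<.64)&(W[...,1]>-.09)&(W[...,1]<.02)
print("dark",d.sum(),W[d].mean(0))
b=(u>262)&(u<345)&(v>122)&(v<225)&(hsv[...,0]>104)&(hsv[...,0]<125)&(hsv[...,1]>140)&(W[...,2]>.06)&(W[...,2]<.12)
b=cv2.erode(b.astype(np.uint8),np.ones((3,3)))>0; Q=W[b]; A=np.c_[Q[:,:2]-[.585,-.033],np.ones(len(Q))]; s=np.linalg.lstsq(A,Q[:,2],rcond=None)[0]; print("door slope,z at knob",s)
cv2.imwrite("pics/%s.png"%sys.argv[1],cv2.resize(im[125:225,255:365],None,fx=5,fy=5,interpolation=cv2.INTER_CUBIC))
E
python3 knob.py k1
```

```text
clock: 15.25
tcp_pos: [0.508, 0.0799, 0.1712]
tool_rot: [0.126, 3.139, 0.0]
wrist_force: [-0.1, 0.1, -0.3]
grip_width: 0.2
gripper_force: 0.0
56 54 mean [ 0.58523999 -0.03259859  0.12481918] zq [0.12022129 0.12477172 0.12810149] rect ((0.5854727029800415, -0.03261728957295418), (0.04384860023856163, 0.01827632635831833), 14.685388565063477) dir -0.017381682336391528
dark 62 [ 0.58289376 -0.03131995  0.11617525]
door slope,z at knob [ 0.00095198 -0.04222593  0.09528963]
```

View pics/k1.png

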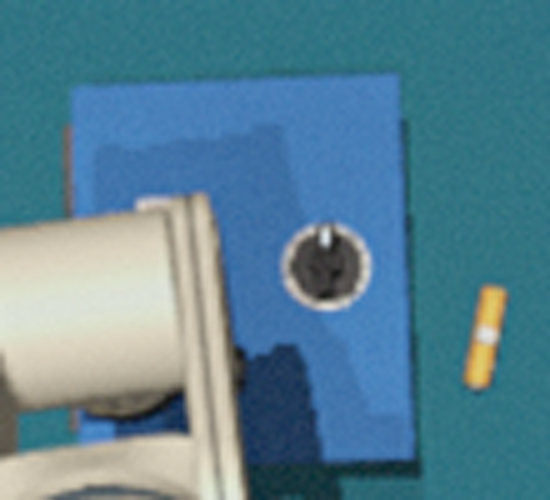

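Knob at (0.585, -0.0325, 0.125), as predicted. The wing lies along +x with its white mark up at (325, 237) in the crop, and the door is shut down to 0.042 rad.

```bash
python3 -m inch '[[3.5,[1,-1.5,-0.3],0.01],[3.5,[1.1,-1.6,-0.3],0.01],[3.5,[1.1,-1.6,-0.3],0.01],[3.5,[1.1,-1.6,-0.3],0.01],[3.5,[1.1,-1.6,-0.3],0.01],[3.5,[1.1,-1.6,-0.3],0.01],[3.5,[1.1,-1.6,-0.3],0],[3.5,[0.15,-0.15,0],0]]' 60; python3 -m inch '[[3,[0,0,-0.8],0],[3,[0,0,-0.8],0],[3,[0,0,-0.8],0],[3,[0,0,-0.8],0],[3,[0,0,-0.7],0],[3,[0,0,-0.4],0],[3,[0,0,-0.2],0],[3,[0,0,0],0]]'
```

```text
clock: 16.3
tcp_pos: [0.5862, -0.0351, 0.1498]
tool_rot: [-0.037, -3.141, 0.0]
wrist_force: [-0.0, 0.3, -1.0]
grip_width: 0.406
gripper_force: 0.0
clock: 17.3
tcp_pos: [0.5856, -0.0338, 0.1051]
tool_rot: [0.034, 3.141, -0.0]
wrist_force: [-0.7, -0.3, 0.2]
grip_width: 0.352
gripper_force: 0.0
```

```bash
python3 -m inch '[[1.6,[0,0.1,-0.1],0],[1.3,[0,0,-0.05],0],[1.1,[0,0,0],0],[0.9,[0,0,0],0],[0.7,[0,0,0],0],[0.5,[0,0,0],0],[0.5,[0,0,0],0],[0.5,[0,0,0],0]]' 30
```

```text
clock: 18.3
tcp_pos: [0.5859, -0.0314, 0.1038]
tool_rot: [0.034, 3.141, 0.003]
wrist_force: [0.9, 10.3, 0.6]
grip_width: 0.113
gripper_force: 29.9
```

```bash
python3 -m inch '[[0.5,[0,0.05,0],0],[0.5,[0,0.05,0],0],[0.5,[0,0.04,0],0],[0.5,[0,0,-0.03],0],[0.5,[0,0,-0.03],0],[0.5,[0,0,-0.03],0],[0.5,[0,0,-0.03],0],[0.5,[0,0,0],0]]' 70
```

```text
clock: 19.3
tcp_pos: [0.5859, -0.0314, 0.1028]
tool_rot: [0.034, 3.141, 0.0]
wrist_force: [-0.5, 5.3, 5.5]
grip_width: 0.098
gripper_force: 73.6
```

```bash
python3 -m inch '[[0.5,[0,0.05,-0.03],0],[0.5,[0,0.05,-0.03],0],[0.5,[0,0.04,-0.03],0],[0.5,[0,0,-0.03],0],[0.5,[0,0,-0.03],0],[0.5,[0,0,-0.03],0],[0.5,[0,0,-0.03],0],[0.5,[0,0,0],0]]'
```

```text
clock: 20.3
tcp_pos: [0.5859, -0.0313, 0.1016]
tool_rot: [0.034, 3.141, -0.003]
wrist_force: [-3.1, -2.9, 13.7]
grip_width: 0.101
gripper_force: 74.6
```

```bash
python3 -m inch '[[0.5,[-0.05,-0.04,-0.03],0],[0.5,[0,0,-0.03],0],[0.5,[0,0,-0.03],0],[0.5,[0,0,-0.03],0],[0.5,[0,0,-0.02],0],[0.5,[0,0,0],0],[0.5,[0,0,0],0],[0.5,[0,0,0],0]]'; python3 -c "
from plant import env;s=env.get_state();print(s['wrist_force'],s['wrist_torque'])"
```

```text
clock: 21.3
tcp_pos: [0.5859, -0.0315, 0.1008]
tool_rot: [0.034, 3.139, -0.002]
wrist_force: [-3.6, -0.9, 17.2]
grip_width: 0.098
gripper_force: 75.2
[-3.58637943 -0.92506692 17.19302368] [-0.35088367  0.61441016  0.0488491 ]
```

```bash
python3 -m inch '[[0.5,[-0.04,0,-0.03],0],[0.5,[0,0,-0.03],0],[0.5,[0,0,0],-0.05],[0.5,[0,0,0],-0.06],[0.5,[0,0,0],-0.06],[0.5,[0,0,0],-0.06],[0.5,[0,0,0],-0.05],[0.5,[0,0,0],0]]'; python3 -c "
from plant import env;s=env.get_state();print(s['wrist_force'],s['wrist_torque'])"
```

```text
clock: 22.3
tcp_pos: [0.586, -0.031, 0.1005]
tool_rot: [0.473, 3.103, -0.0]
wrist_force: [-2.4, 2.4, 18.5]
grip_width: 0.096
gripper_force: 75.3
[-2.42805113  2.40253498 18.49147316] [ 0.03780129  0.49195449 -0.06544845]
```

```bash
python3 -m inch '[[0.5,[-0.04,0.03,-0.02],0],[0.5,[0,0,-0.02],0],[0.5,[0,0,0],-0.03],[0.5,[0,0,0],-0.04],[0.5,[0,0,0],-0.04],[0.5,[0,0,0],-0.04],[0.5,[0,0,0],-0.03],[0.5,[0,0,0],0]]'; python3 -c "
from plant import env;s=env.get_state();print(s['wrist_force'],s['wrist_torque'])"
```

```text
clock: 23.3
tcp_pos: [0.5862, -0.0307, 0.1003]
tool_rot: [0.749, 3.046, 0.0]
wrist_force: [-1.5, 1.6, 19.2]
grip_width: 0.1
gripper_force: 75.4
[-1.47965359  1.62239003 19.23460353] [ 0.063469    0.29336772 -0.01556146]
```

```bash
python3 -m inch '[[0.5,[-0.02,0.03,-0.03],0],[0.5,[0,0,0],-0.02],[0.5,[0,0,0],-0.02],[0.5,[0,0,0],-0.02],[0.5,[0,0,0],-0.02],[0.5,[0,0,0],-0.02],[0.5,[0,0,0],-0.02],[0.5,[0,0,0],0]]'; python3 -c "
from plant import env;s=env.get_state();print(s['wrist_force'],s['wrist_torque'])"
```

```text
clock: 24.3
tcp_pos: [0.5863, -0.0305, 0.1002]
tool_rot: [0.93, 2.995, 0.001]
wrist_force: [-1.4, 0.6, 20.0]
grip_width: 0.097
gripper_force: 75.4
[-1.44918272  0.617872   20.00313864] [ 0.00915541  0.20658662 -0.07858062]
```

```bash
python3 -m inch '[[0.5,[0,0.02,0],-0.02],[0.5,[0,0,0],-0.03],[0.5,[0,0,0],-0.03],[0.5,[0,0,0],-0.03],[0.5,[0,0,0],-0.03],[0.5,[0,0,0],-0.03],[0.5,[0,0,0],-0.03],[0.5,[0,0,0],0]]'; python3 -c "
from plant import env;s=env.get_state();print(s['wrist_force'],s['wrist_torque'])"
```

```text
clock: 25.3
tcp_pos: [0.5866, -0.0302, 0.1002]
tool_rot: [1.225, 2.887, 0.002]
wrist_force: [0.3, 1.8, 18.7]
grip_width: 0.098
gripper_force: 75.3
[ 0.29722766  1.80802051 18.66153244] [ 0.14266843  0.04511629 -0.08045543]
```

```bash
python3 -m inch '[[0.5,[0,0.02,-0.02],-0.03],[0.5,[0,0,0],-0.04],[0.5,[0,0,0],-0.04],[0.5,[0,0,0],-0.04],[0.5,[0,0,0],-0.04],[0.5,[0,0,0],-0.04],[0.5,[0,0,0],-0.04],[0.5,[0,0,0],0]]'; python3 -c "
from plant import env;s=env.get_state();print(s['wrist_force'],s['wrist_torque'])"
```

```text
clock: 26.3
tcp_pos: [0.587, -0.03, 0.1001]
tool_rot: [1.602, 2.696, 0.004]
wrist_force: [0.7, 1.6, 18.3]
grip_width: 0.095
gripper_force: 75.3
[ 0.69342484  1.61671775 18.28082029] [ 0.15844833 -0.19524446 -0.00372447]
```

```bash
python3 -m inch '[[0.5,[0,0.02,-0.02],-0.03],[0.5,[0,0,0],-0.04],[0.5,[0,0,0],-0.04],[0.5,[0,0,0],-0.04],[0.5,[0,0,0],-0.04],[0.5,[0,0,0],-0.04],[0.5,[0,0,0],-0.03],[0.5,[0,0,0],0]]'; python3 -c "
from plant import env;s=env.get_state();print(s['wrist_force'],s['wrist_torque'])"
```

```text
clock: 27.3
tcp_pos: [0.5875, -0.0298, 0.1002]
tool_rot: [1.937, 2.465, 0.006]
wrist_force: [1.5, 2.1, 19.2]
grip_width: 0.099
gripper_force: 75.2
[ 1.50460095  2.14057271 19.17142912] [ 0.11593129 -0.32951468 -0.0635421 ]
```

```bash
python3 -m inch '[[0.5,[0,0.02,0],-0.03],[0.5,[0,0,0],-0.03],[0.5,[0,0,0],-0.03],[0.5,[0,0,0],-0.03],[0.5,[0,0,0],-0.03],[0.5,[0,0,0],-0.03],[0.5,[0,0,0],-0.03],[0.5,[0,0,0],0]]'; python3 -c "
from plant import env;s=env.get_state();print(s['wrist_force'],s['wrist_torque'])"
```

```text
clock: 28.3
tcp_pos: [0.588, -0.0298, 0.1002]
tool_rot: [2.185, 2.248, 0.008]
wrist_force: [2.7, 2.2, 17.6]
grip_width: 0.099
gripper_force: 75.1
[ 2.67859563  2.1738447  17.64269754] [-0.05577622 -0.48601051 -0.04017142]
```

```bash
python3 -m inch '[[0.5,[0.04,0.02,0],-0.02],[0.5,[0,0,0],-0.02],[0.5,[0,0,0],-0.02],[0.5,[0,0,0],-0.02],[0.5,[0,0,0],0],[0.5,[0,0,0],0],[0.5,[0,0,0],0],[0.5,[0,0,0],0]]'; python3 -c "
from plant import env;s=env.get_state();print(s['wrist_force'],s['wrist_torque'])"
```

```text
clock: 29.3
tcp_pos: [0.588, -0.0298, 0.1002]
tool_rot: [2.268, 2.163, 0.006]
wrist_force: [1.7, 1.2, 18.8]
grip_width: 0.1
gripper_force: 82.2
[ 1.7127309   1.1714728  18.79663268] [-0.24394277 -0.32000294  1.3686428 ]
```

Firm stop felt (torque 1.37 Nm at about 1.57). I'll relieve the twist and ease off the push.

```bash
python3 -m inch '[[0.5,[0,0,0],0.03],[0.5,[0,0,0],0.03],[0.5,[0,0,0.03],0],[0.5,[0,0,0.04],0],[0.5,[0,0,0.04],0],[0.5,[0,0,0.04],0],[0.5,[0,0,0.03],0],[0.5,[0,0,0],0]]'; python3 -c "
from plant import env;s=env.get_state();print(s['wrist_force'],s['wrist_torque'])"
```

```text
clock: 30.3
tcp_pos: [0.588, -0.0297, 0.1014]
tool_rot: [2.206, 2.228, 0.007]
wrist_force: [2.9, 1.4, 12.0]
grip_width: 0.097
gripper_force: 74.5
[ 2.91924763  1.38842796 12.04372138] [-0.2985657  -0.72609469  0.34766026]
```

```bash
python3 -m inch '[[0.5,[0,0,0.04],0],[0.5,[0,0,0.04],0],[0.5,[0,0,0.04],0],[0.5,[0,0,0.04],0],[0.5,[0,0,0],0],[0.5,[0,0,0],0],[0.5,[0,0,0],0],[0.5,[0,0,0],0]]'; python3 -c "
from plant import env;s=env.get_state();print(s['wrist_force'],s['wrist_torque'])"
```

```text
clock: 31.3
tcp_pos: [0.5879, -0.0296, 0.1023]
tool_rot: [2.206, 2.228, 0.006]
wrist_force: [6.2, 1.8, 6.8]
grip_width: 0.104
gripper_force: 73.6
[6.22940875 1.80372175 6.818798  ] [-0.37988631 -1.02405114  0.35027078]
```

```bash
python3 -m inch '[[0.5,[0.08,0.03,0.03],0],[0.5,[0,0,0.04],0],[0.5,[0,0,0.04],0],[0.5,[0,0,0],0],[0.5,[0,0,0],0],[0.5,[0,0,0],0],[0.5,[0,0,0],0],[0.5,[0,0,0],0]]'; python3 -c "
from plant import env;s=env.get_state();print(s['wrist_force'],s['wrist_torque'])"
```

```text
clock: 32.3
tcp_pos: [0.5879, -0.0295, 0.1029]
tool_rot: [2.207, 2.229, 0.004]
wrist_force: [5.9, -0.1, 5.4]
grip_width: 0.101
gripper_force: 73.2
[ 5.86131306 -0.14343615  5.35157766] [-0.76729998 -1.05859374  0.32746671]
```

```bash
python3 -m inch '[[0.5,[0.1,0,0.03],0.02],[0.5,[0,0,0.03],0.02],[0.5,[0,0,0],0],[0.5,[0,0,0],0],[0.5,[0,0,0],0],[0.5,[0,0,0],0],[0.5,[0,0,0],0],[0.5,[0,0,0],0]]'; python3 -c "
from plant import env;s=env.get_state();print(s['wrist_force'],s['wrist_torque'])"
```

```text
clock: 33.3
tcp_pos: [0.5878, -0.0294, 0.1029]
tool_rot: [2.163, 2.274, 0.002]
wrist_force: [5.2, -2.6, 4.5]
grip_width: 0.098
gripper_force: 73.0
[ 5.2106818  -2.62303118  4.51757647] [-1.01166602 -0.93256493  0.0670855 ]
```

```bash
python3 -m inch '[[0.5,[0.1,-0.05,0.04],-0.03],[0.5,[0,0,0.04],-0.03],[0.5,[0,0,0],-0.02],[0.5,[0,0,0],0],[0.5,[0,0,0],0],[0.5,[0,0,0],0],[0.5,[0,0,0],0],[0.5,[0,0,0],0]]'; python3 -c "
from plant import env;s=env.get_state();print(s['wrist_force'],s['wrist_torque'])"
```

```text
clock: 34.3
tcp_pos: [0.5879, -0.0294, 0.1031]
tool_rot: [2.252, 2.188, 0.0]
wrist_force: [4.8, -1.2, 1.3]
grip_width: 0.103
gripper_force: 75.6
[ 4.81940375 -1.15648378  1.31181149] [-0.75089047 -1.08580838  1.07209838]
```

```bash
python3 -m inch '[[0.5,[0.1,0,0],0.03],[0.5,[0,0,0],0.02],[0.5,[0,0,0],0],[1.5,[0,0,0],0],[2.5,[0,0,0],0],[3,[0,0,0],0],[3,[0,0,0],0],[3,[0,0,0],0]]' 30; python3 -c "
from plant import env;s=env.get_state();print(s['wrist_force'],s['wrist_torque'])"
```

```text
clock: 35.3
tcp_pos: [0.5882, -0.029, 0.1031]
tool_rot: [-2.2, -2.242, 0.0]
wrist_force: [0.3, 0.3, -0.0]
grip_width: 0.351
gripper_force: 0.0
[ 0.34688514  0.25426927 -0.03529576] [-0.01287741  0.02002749 -0.04318924]
```

Released cleanly. Next I'll go up and aside, then look.

```bash
python3 -m inch '[[3.5,[0,0,0.5],0],[3.5,[0,0,1],0],[3.5,[0,0,2],0],[3.5,[0,0,2.5],0],[3.5,[0,0,3],0],[3.5,[-0.5,3,1],0],[3.5,[-1,4,0],0],[3.5,[-1,4,0],0]]'; python3 -m inch '[[3.5,[-1,4,0],0],[3.5,[-1,4,0],0],[3.5,[-1,3,0],0],[3.5,[-1,2,0],0],[3.5,[0,0,0],0],[3.5,[0,0,0],0],[3.5,[0,0,0],0],[3.5,[0,0,0],0]]'; python3 knob.py k2
```

```text
clock: 36.3
tcp_pos: [0.5633, 0.0819, 0.2043]
tool_rot: [2.201, 2.241, 0.002]
wrist_force: [-0.5, -0.1, -0.3]
grip_width: 0.41
gripper_force: 0.0
clock: 37.3
tcp_pos: [0.5236, 0.2103, 0.2032]
tool_rot: [2.201, 2.241, 0.0]
wrist_force: [-0.4, 0.5, -0.9]
grip_width: 0.411
gripper_force: 0.0
62 53 mean [ 0.58555249 -0.03237623  0.1232561 ] zq [0.11731451 0.12254519 0.12604018] rect ((0.5857962965965271, -0.03252840042114258), (0.044220589101314545, 0.013139084912836552), 87.1732177734375) dir 1.5583555986052056
dark 52 [ 0.58577667 -0.03062071  0.11375999]
door slope,z at knob [-0.00037191 -0.03097382  0.09359225]
```

View pics/k2.png

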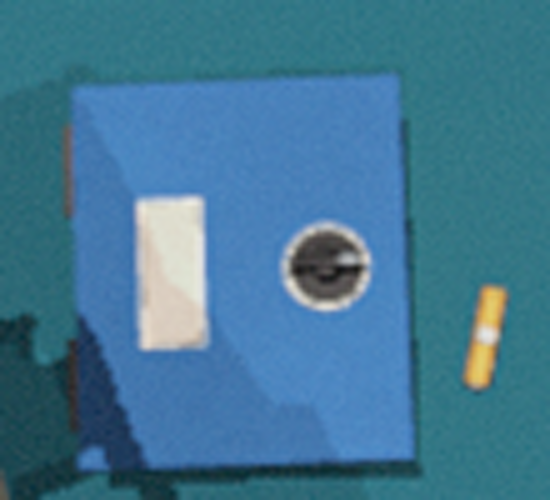

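The wing mark is now at (350, 257), towards the free edge, and the knob reads about 1.58. The door rests 1.7 mm lower than it did on the free seal, so it is latched. The cylinder hasn't moved.

```bash
python3 -c "
from plant import env;print(env.job_done())"
```

```text
the job is handed in; nothing more can be done
None
```

The cabinet is shut and latched: the knob is at its stop, the tongue holds the door down on the seal, and I've let go. The highest push I read on the knob was 20.0 N (readings about once a second), and I handed the job in at about 37 s.

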